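# Pack up the soap stamping jig and stamp a bar

## Task

Set up the stamping jig for the soap bar that is out on the bench, and stamp it: lay a choice of spacer plates on the jig's spigot, pressing each one down firmly (about 10 N) before the next goes on, so that with the bar on top and the steel collar slipped down over everything until it stands on the jig's slab, the top of the bar comes level with the collar's rim. Then press the hand stamp firmly down on the bar (about 10 N, for half a second) and stand it back upright on the bench, clear of the jig. Leave the bottles and the jar alone.

Things in the scene. Friction and masses are not known exactly. Their poses are not given: they have to be found in the camera images.
- jig: soap stamping jig, fixed to the bench: aluminium slab 160 x 124 x 12 mm with a white plastic spigot 84 x 48 mm (x, y) in its middle that rises 15 mm above the slab. Origin: centre of the underside of the slab, on the bench; x along the spigot's length, z up
- jig_seat (a point): centre of the flat top of the jig's spigot, 27 mm above the bench, where the lowest spacer plate lies
- collar: loose steel collar of the jig, a rectangular tube open at both ends: 90 mm tall, inside 90 x 54, outside 100 x 64 mm (x, y), 0.35 kg; its lowest 10 mm flare outward by 3 mm a side. Slips over the spigot and all that is stacked on it, 3 mm to spare a side, until its foot stands on the jig's slab. Origin: centre of its foot; z up, x along its length
- collar_rim (a point): centre of the collar's upper opening, at the height of its upper rim, 90 mm above its foot
- plate_a: black plastic spacer plate, 84 x 48 mm (x, y), 15 mm thick, loose; may be absent. Origin: centre of its underside; x along its length, z up
- plate_b: black plastic spacer plate, 84 x 48 mm (x, y), 15 mm thick, loose; may be absent. Origin: centre of its underside; x along its length, z up
- plate_c: black plastic spacer plate, 84 x 48 mm (x, y), 15 mm thick, loose; may be absent. Origin: centre of its underside; x along its length, z up
- plate_d: black plastic spacer plate, 84 x 48 mm (x, y), 20 mm thick, loose; may be absent. Origin: centre of its underside; x along its length, z up
- plate_e: black plastic spacer plate, 84 x 48 mm (x, y), 20 mm thick, loose; may be absent. Origin: centre of its underside; x along its length, z up
- plate_f: black plastic spacer plate, 84 x 48 mm (x, y), 25 mm thick, loose; may be absent. Origin: centre of its underside; x along its length, z up
- plate_g: black plastic spacer plate, 84 x 48 mm (x, y), 25 mm thick, loose; may be absent. Origin: centre of its underside; x along its length, z up
- soap_thin: cream soap bar 82 x 46 mm (x, y), 20 mm thick; just one of the three kinds of bar (20, 25, 30 mm) is there, the others are absent (bars in the far white tray are not for this job). Origin: centre of its underside; x along its length, z up
- soap_thin_top (a point): centre of the upper face of that bar, 20 mm above its underside
- soap_mid: cream soap bar 82 x 46 mm (x, y), 25 mm thick; just one of the three kinds of bar (20, 25, 30 mm) is there, the others are absent (bars in the far white tray are not for this job). Origin: centre of its underside; x along its length, z up
- soap_mid_top (a point): centre of the upper face of that bar, 25 mm above its underside
- soap_thick: cream soap bar 82 x 46 mm (x, y), 30 mm thick; just one of the three kinds of bar (20, 25, 30 mm) is there, the others are absent (bars in the far white tray are not for this job). Origin: centre of its underside; x along its length, z up
- soap_thick_top (a point): centre of the upper face of that bar, 30 mm above its underside
- stamp: hand stamp standing on its plate: brass plate 78 x 42 mm (x, y), 10 mm thick, with an upright round black handle 32 mm in diameter from 22 to 82 mm above its underside; about 0.35 kg. Origin: centre of the plate's underside; z up along the handle
- amber_bottle: amber glass bottle with black cap, 44 mm in diameter, 105 mm tall; a bystander. Origin: centre of its underside
- green_bottle: small green bottle with white cap, 36 mm in diameter, 65 mm tall; a bystander. Origin: centre of its underside
- pigment_jar: pigment jar with black lid, 70 mm in diameter, 75 mm tall; a bystander. Origin: centre of its underside
Not all that is in view belongs to the job. Several things have the shape of the stamp; the one meant has the colours described above.

How it is judged:
By the outcome, as a careful person would: the job done as asked, in the order asked, and still so for the second after the job is handed in, with the robot touching nothing.
Of soap_thin, soap_mid, soap_thick only 1 to 1 are there at a start; the rules pass over those that are not, and their reading is None.
Of plate_a, plate_b, plate_c, plate_d, plate_e, plate_f, plate_g only 5 to 7 are there at a start; the rules pass over those that are not, and their reading is None.
At some moment in a run one of collar, stamp may be knocked a few centimetres aside while the robot is not near it.
It also fails if it takes over 200 s, if anything falls off the work surface, if the arm or the gripper's body presses on something with over 40 N, if the wrist force passes 120 N, or if a joint passes its speed limit or range.

## Robot

A 7-joint arm with a two-finger parallel gripper is mounted at the origin on the work surface. World frame = base frame: x ahead of the robot, y to its left, z up, the work surface at z = 0. Lengths are in m, angles in rad, forces in N, time in s.
With the tool pointing down it reaches from about 0.4 to 0.9 m from the base axis. Payload 5.5 kg.
Tool frame: the origin (TCP) lies midway between the tips of the shut fingers; the grasp point (between the pads) lies 19 mm behind it (manip.grip_depth is the distance from the TCP to the grasp point, in m); z points along the fingers, x is the direction in which the jaws open and shut, and the axes are right-handed (so a half turn about z gives the same grasp; the last joint's range is limited). The gripper opens to 92 mm and grips with 3 to 60 N. Pads are 19 mm wide; open, the fingers measure 130 mm over their backs; the gripper's body (75 mm by 190 mm) begins 47 mm behind the grasp point.
Start: joints at [1.476, 0.501, -0.427, 1.55, 0.221, 1.138, -0.21], TCP at [0.228, -0.609, 0.227] pointing down, gripper open.
Joint ranges: [-2.88, 2.88], [-0.31, 2.03], [-1.54, 1.56], [0.2, 2.42], [-1.41, 4.55], [0.19, 2.02], [-2.57, 2.57]. Speed limits (rad/s): [2.57, 2.57, 3.14, 3.14, 3.14, 3.14, 3.14].

## Interface

Orientations are given as a unit quaternion [x, y, z, w].
In Python, from bench import manip, effector, viewer gives the robot as it stands. Calls block until the motion is done:
- manip.move_pose(position, orientation): joint-space move of the TCP to a pose.
- manip.servo_line(position, ori=None, vel=0.15): straight line of the TCP; ori=None keeps the orientation; vel is the mean speed in m/s.
- manip.movej(angles): joint-space move.
- effector.open_jaws() and effector.close(f_grip=None): open the fingers fully, or close them until they stop; f_grip is the grip in N (None keeps the last).
- manip.sleep(seconds).
- manip.solve_ik(position, orientation): joint angles nearest the present ones, or None.
- viewer.get_image(name): name is "scene" or "top"; returns the picture (384x512x3 uint8, red, green, blue); there is no depth.
- viewer.get_calibration(name): a dict with "vfov" (degrees; the focal length in pixels is half the picture's height over the tangent of half this angle, whatever the lens; pixels are square), "cx", "cy" (the principal point, pixels), "dist_coeffs" ([k1, k2, p1, p2, k3] as OpenCV has them; the pictures are not rectified), "eye" and "attitude" of the camera in the world. Camera axes: x right, y down, z forward; pixel columns grow to the right and rows downward; lengths in m; the calibration is good to about 2 mm. A picture is of the moment at which its call begins. get_calibration takes no time and is no camera call.
A pose or a line that the arm cannot do raises manip.PlanningError and nothing moves.
- manip.hand_in(): hands the job in, once; it reports no verdict.
Readings, each from a call of its own:
- manip.current_clock(): time.
- manip.current_q(): joint angles.
- manip.current_joint_velocities(): joint speeds.
- manip.current_tau(): joint torques, N m.
- manip.current_tool_pos(): TCP position.
- manip.current_tcp_rot(): TCP orientation.
- manip.current_force(): force on the tool from outside, world axes, zero at the start.
- manip.current_wrist_torque(): the same for the moment, N m.
- manip.current_finger_gap(): finger opening in m.
Only numpy, scipy, OpenCV 4.12 (cv2) and the standard library are available. Lean on these libraries where they do the work, as an engineer would, in place of code of your own. Each camera call takes 0.05 s, during which the arm holds its last target. There are 200 camera calls.

## Working session

There is one attempt and no reset: what is moved stays moved. The work goes in short steps, each a Python script; the robot and the scene stay as the last script left them, time stands still between calls to the robot, and variables do not carry over. Pictures are saved under pics/ and viewed, on a budget of 14 in all, crops included, one or two more only if the job needs it, and the job is handed in when it is done.

```bash
mkdir -p pics; ls; python3 - <<'E'
from bench import manip, effector, viewer
import cv2
for n in("scene","top"):
    im=viewer.get_image(n); cv2.imwrite(f"pics/{n}0.png",im[:,:,::-1]); print(n,viewer.get_calibration(n))
    cv2.imwrite(f"pics/{n}0b.png",cv2.resize(im[:,:,::-1],(800,600),interpolation=cv2.INTER_CUBIC))
print(manip.current_clock(),manip.current_tcp_rot(),manip.current_finger_gap())
E
```

```text
pics
scene {'vfov': 57.63520916635466, 'cx': 259.06780035574377, 'cy': 192.58064375937943, 'dist_coeffs': array([-0.04907639,  0.        ,  0.        ,  0.        ,  0.        ]), 'eye': array([ 1.09030267, -0.25226619,  0.91918898]), 'attitude': array([ 0.82377383,  0.47586163, -0.15804551, -0.264526  ])}
top {'vfov': 56.350365215845535, 'cx': 255.45789411178936, 'cy': 183.17523513446096, 'dist_coeffs': array([0.01760714, 0.        , 0.        , 0.        , 0.        ]), 'eye': array([0.45548853, 0.04333148, 1.33226007]), 'attitude': array([-0.70167719,  0.71150783, -0.0302324 ,  0.02217488])}
0.1 [ 8.21658515e-01 -5.69979400e-01 -6.97367876e-04 -5.30191271e-04] 0.09202179158040946
```

View pics/scene0b.png

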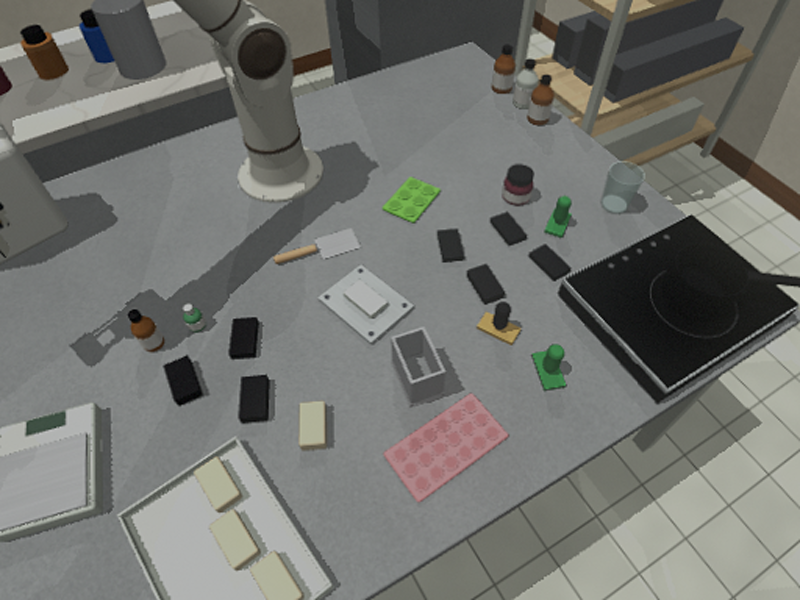

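View pics/top0b.png

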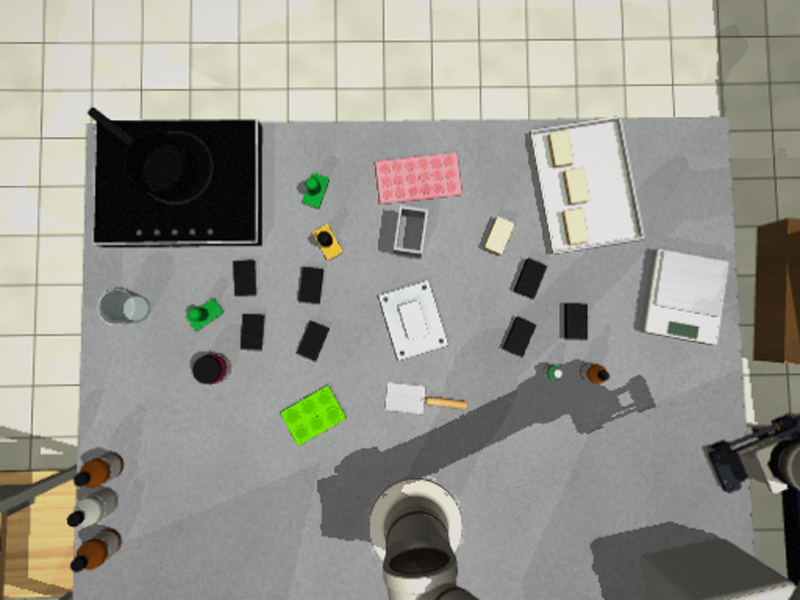

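The scene view (800x600) shows the jig at (366,302), the collar at (418,362), the bench bar at (312,425), black plates at (450,245), (508,228), (549,262), (486,283), (244,337), (183,380) and (254,398), and the yellow stamp at (500,322). The top view shows the same seven plates, in a group of 4 on the left and 3 on the right. 

Possible mix-ups:
- **Stamp:** green stamps at (562,215) and (550,365) against brass with a black handle at (500,322). I choose the brass one.
- **Bar:** three bars in the tray at (217,483), (235,538) and (277,578) against the one on the bench at (312,425). I choose the bench bar.

```bash
cat > h.py <<'E'
import numpy as np, cv2
from scipy.spatial.transform import Rotation as R
from bench import manip, effector, viewer
def cam(n):
    c=viewer.get_calibration(n); f=192/np.tan(np.radians(c["vfov"]/2))
    K=np.array([[f,0,c["cx"]],[0,f,c["cy"]],[0,0,1.]])
    return K,c["dist_coeffs"],R.from_quat(c["attitude"]).as_matrix(),c["eye"]
def cast(n,px,z):
    K,d,A,e=cam(n)
    u=cv2.undistortPoints(np.asarray(px,float).reshape(-1,1,2),K,d).reshape(-1,2)
    r=np.c_[u,np.ones(len(u))]@A.T
    return e+r*((z-e[2])/r[:,2])[:,None]
def proj(n,P):
    K,d,A,e=cam(n); rv=cv2.Rodrigues(A.T)[0]
    return cv2.projectPoints(np.asarray(P,float).reshape(-1,1,3),rv,-A.T@e,K,d)[0].reshape(-1,2)
def blobs(mask,lo=60,hi=3000):
    cs,_=cv2.findContours(mask.astype(np.uint8),cv2.RETR_EXTERNAL,cv2.CHAIN_APPROX_NONE)
    return [c for c in cs if lo<cv2.contourArea(c)<hi]
def rect(n,c,z):
    """contour -> centre, long-axis yaw, sizes on plane z (pixel centres: add ~1px to sizes)"""
    w=cast(n,c.reshape(-1,2),z)[:,:2]
    (x,y),(a,b),t=cv2.minAreaRect((w*1000).astype(np.float32))
    t=np.radians(t)
    if a<b: a,b,t=b,a,t+np.pi/2
    return np.array([x,y])/1000,(t+np.pi/2)%np.pi-np.pi/2,(round(a),round(b))
E
cat > m1.py <<'E'
from h import *
for n in("top","scene"):
    im=cv2.imread(f"pics/{n}0.png"); hsv=cv2.cvtColor(im,cv2.COLOR_BGR2HSV).astype(int); H,S,V=hsv[...,0],hsv[...,1],hsv[...,2]
    for nm,m,z in (("black",V<40,.01),("cream",(H>15)&(H<35)&(S>30)&(S<110)&(V>110),.0125),("brass",(H>12)&(H<30)&(S>130)&(V>110),.005),("white",(S<22)&(V>170),.012)):
        for c in blobs(m):
            p,t,s=rect(n,c,z)
            if 0.25<p[0]<0.95 and abs(p[1])<.6: print(n,nm,c.reshape(-1,2).mean(0).round(),p.round(4),"yaw%.1f"%np.degrees(t),s,cv2.contourArea(c))
E
python3 m1.py
python3 - <<'E'
import cv2,numpy as np
a=cv2.imread("pics/top0.png")[120:260,120:390]; b=cv2.imread("pics/scene0.png")[120:300,100:360]
a=cv2.resize(a,(780,404),interpolation=2)
cv2.imwrite("pics/cropA.png",a)
cv2.imwrite("pics/cropB.png",cv2.resize(b,(780,540),interpolation=2))
E
```

```text
top black [132. 236.] [0.3671 0.4774] yaw-45.0 (63, 60) 219.5
top black [200. 217.] [0.4304 0.2328] yaw-22.5 (80, 47) 246.0
top black [332. 215.] [ 0.4321 -0.2518] yaw-25.0 (81, 50) 262.5
top black [161. 212.] [0.4538 0.375 ] yaw-4.1 (78, 48) 249.5
top black [368. 205.] [ 0.4677 -0.3864] yaw-2.3 (81, 52) 281.0
top black [199. 182.] [0.5608 0.2373] yaw-7.3 (80, 49) 248.0
top black [156. 177.] [0.5798 0.3922] yaw0.4 (78, 48) 246.5
top black [339. 178.] [ 0.5692 -0.2813] yaw-23.3 (84, 49) 267.0
top cream [319. 150.] [ 0.6742 -0.2123] yaw-23.0 (85, 47) 254.5
top cream [368. 144.] [ 0.6928 -0.3955] yaw7.4 (84, 47) 243.0
top cream [369. 119.] [ 0.7902 -0.4014] yaw7.4 (84, 46) 240.0
top cream [358.  94.] [ 0.8827 -0.3641] yaw10.7 (87, 53) 249.0
top brass [209. 154.] [0.6638 0.1987] yaw28.5 (78, 41) 112.0
top white [259. 254.] [0.2939 0.0185] yaw83.2 (88, 67) 400.0
top white [264. 204.] [ 0.4751 -0.0031] yaw16.4 (161, 123) 1375.5
top white [263. 146.] [ 0.6914 -0.0012] yaw-7.8 (109, 69) 482.5
scene black [162. 255.] [ 0.5664 -0.2809] yaw-22.8 (92, 51) 464.5
scene black [117. 243.] [ 0.4636 -0.3858] yaw-1.9 (97, 49) 437.5
scene black [156. 216.] [ 0.4317 -0.251 ] yaw-24.6 (92, 51) 371.0
scene black [429. 224.] [0.7961 0.5471] yaw90.0 (390, 298) 607.0
scene cream [176. 372.] [ 0.8735 -0.3639] yaw7.8 (83, 47) 550.0
scene cream [149. 345.] [ 0.782  -0.3983] yaw8.7 (84, 46) 598.0
scene cream [138. 309.] [ 0.6823 -0.3931] yaw8.4 (85, 47) 514.0
scene cream [199. 271.] [ 0.664  -0.2095] yaw-24.9 (84, 45) 424.5
scene cream [188. 161.] [ 0.2798 -0.0774] yaw81.2 (96, 22) 101.0
scene white [174. 333.] [ 0.7793 -0.3434] yaw8.6 (290, 60) 1560.5
scene white [231. 194.] [ 0.4748 -0.0038] yaw16.4 (154, 118) 647.0
```

View pics/cropB.png

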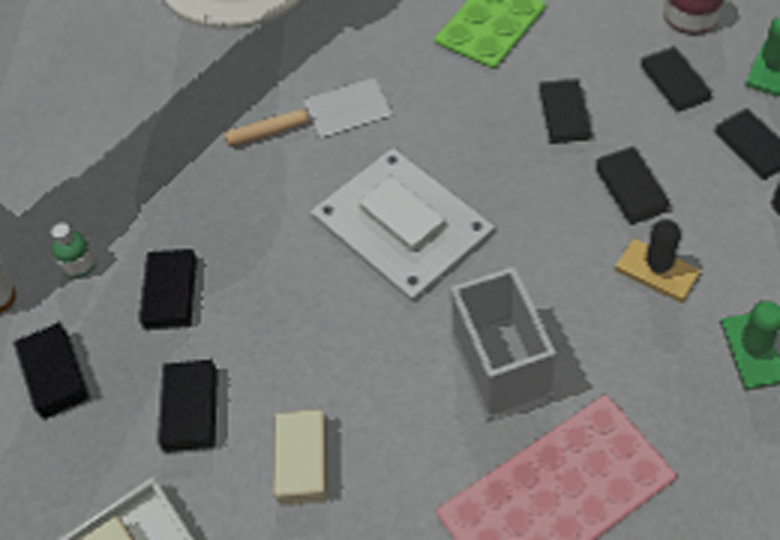

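The crop shows the brass stamp with a black handle at (660,262), the bench bar at (300,455) and the jig with its spigot at (402,212). The three plates at (170,290), (50,370) and (188,405) look thicker than the four on the right. I'll measure the thicknesses by touch, starting with the bar.

```bash
cat >> h.py <<'E'
def ori(yaw): return (R.from_euler('z',yaw)*R.from_euler('x',np.pi)).as_quat()
def jaw(t): return t-np.pi/2          # jaws across an object whose length lies along yaw t
def press(xy,yaw,ztop,f=3,start=.012,step=.001):
    """closed fingers down on a face near ztop until push >= f; returns contact z and list"""
    z=ztop+start; manip.servo_line([*xy,z],ori(yaw),vel=.15); manip.sleep(.15)
    f0=manip.current_force()[2]; zc=None; F=0
    while F<f and z>ztop-.03:
        z-=step; manip.servo_line([*xy,z],ori(yaw),vel=.03); F=manip.current_force()[2]-f0
        if zc is None and F>1: zc=manip.current_tool_pos()[2]; step=min(step,.0005)
    return zc,manip.current_tool_pos()[2],F
E
cat > s1.py <<'E'
from h import *
t0=manip.current_clock(); effector.close(20)
soap=[.671,-.212]
o=ori(jaw(np.radians(-24)))
manip.move_pose([*soap,.10],o); print(manip.current_clock()-t0, manip.current_force())
print(press(soap,jaw(np.radians(-24)),.032), manip.current_clock()-t0)
manip.servo_line([*soap,.08])
p=[.4310,-.2515]
manip.move_pose([*p,.08],o); print(press(p,jaw(np.radians(-25)),.027), manip.current_clock()-t0)
manip.servo_line([*p,.08])
p=[.568,-.281]
manip.move_pose([*p,.08],o); print(press(p,jaw(np.radians(-25)),.027), manip.current_clock()-t0)
manip.servo_line([*p,.08]);print(manip.current_clock())
E
python3 s1.py
```

```text
3.6167 [-0.0924754  -0.57245517 -0.17926339]
(np.float64(0.04081002117589813), np.float64(0.03042593391264883), np.float64(5.387328780755479)) 10.5417
(np.float64(0.033920899390358805), np.float64(0.020333100751375868), np.float64(5.818238214501164)) 20.8083
(np.float64(0.03585363886622783), np.float64(0.025431775707492117), np.float64(5.255077053231704)) 28.799999999999997
29.4167
```

Touch results: the bar is 30 mm, the plate at (.432,-.2515) is 20 mm and the plate at (.568,-.281) is 25 mm. 20+25+30 = 75 = 102-27, so these two plates are the right pair.

```bash
cat >> h.py <<'E'
JIG=np.array([.4750,-.0035]); JY=np.radians(16.4)
def pickplace(p,t,zbot,zg=.004,zhi=.15,grip=35,width=.048):
    manip.move_pose([*p,.09],ori(jaw(t))); effector.open_jaws()
    manip.servo_line([*p,zg],vel=.12); effector.close(grip)
    g=manip.current_finger_gap(); print("gap",g)
    manip.servo_line([*p,zhi],vel=.25)
    assert abs(g-width)<.004 and abs(manip.current_finger_gap()-g)<.002
    manip.move_pose([*JIG,zhi],ori(jaw(JY)))
    manip.servo_line([*JIG,zbot+zg+.012],vel=.2)
    manip.sleep(.15); f0=manip.current_force()[2]
    manip.servo_line([*JIG,zbot+zg+.0007],vel=.04); print("dF",manip.current_force()[2]-f0)
    effector.open_jaws(); manip.servo_line([*JIG,zbot+.085],vel=.25)
E
cat > s2.py <<'E'
from h import *
pickplace(np.array([.432,-.2515]),np.radians(-24.8),.027)
effector.close(20); print(press(JIG,jaw(JY),.047,f=9.5,step=.0005,start=.006), manip.current_clock())
manip.sleep(.5);print(manip.current_force()[2]);manip.servo_line([*JIG,.15],vel=.25)
im=viewer.get_image("scene"); cv2.imwrite("pics/s2.png",im[:,:,::-1]); t=viewer.get_image("top"); cv2.imwrite("pics/t2.png",t[:,:,::-1])
a=cv2.resize(im[120:320,100:360,::-1],(780,600),interpolation=2); cv2.imwrite("pics/s2c.png",a)
E
python3 s2.py
```

```text
gap 0.047812368202865684
dF 0.9351225280050848
(np.float64(0.051425798534875), np.float64(0.047259961099490606), np.float64(11.963943794480294)) 42.8417
10.910403836514412
```

View pics/s2c.png

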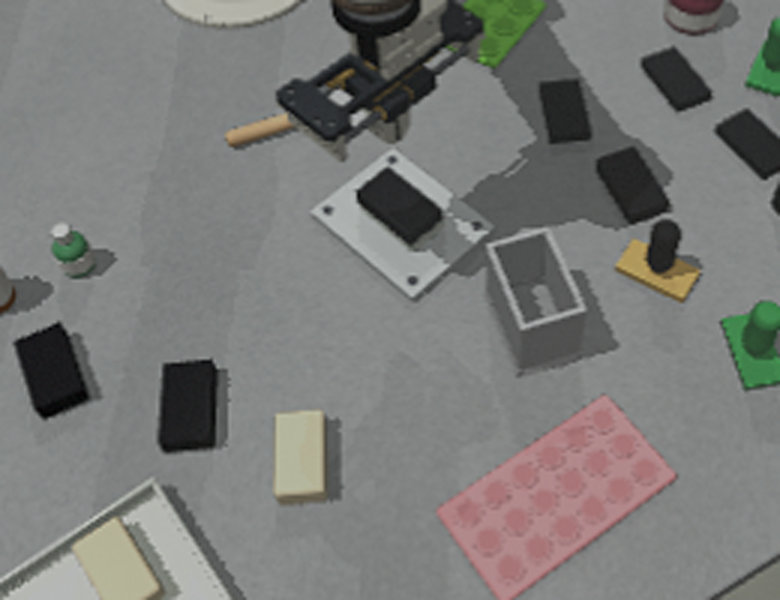

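The crop shows the first plate seated on the spigot at (400,205), with the press stopping at z = 47.3 mm. The collar has been knocked and now stands around (540,300). Next are the second plate and the bar.

```bash
cat > s3.py <<'E'
from h import *
pickplace(np.array([.568,-.281]),np.radians(-23),.047)
effector.close(20); print(press(JIG,jaw(JY),.072,f=9.5,step=.0005,start=.006), manip.current_clock())
manip.sleep(.5);print(manip.current_force()[2]);manip.servo_line([*JIG,.15],vel=.25)
pickplace(np.array([.673,-.2118]),np.radians(-24),.072,zg=.006,zhi=.18,grip=20,width=.046)
q=np.array([.45,-.30]); manip.move_pose([*q,.2],ori(jaw(JY)))
for n in("scene","top"):
    im=viewer.get_image(n)[:,:,::-1]; cv2.imwrite(f"pics/{n}3.png",im)
    x,y,w,h=(200,130,150,110) if n=="scene" else (180,120,150,110)
    cv2.imwrite(f"pics/{n}3c.png",cv2.resize(im[y:y+h,x:x+w],(750,550),interpolation=2))
print(manip.current_clock())
E
python3 s3.py
```

```text
gap 0.0478276433560447
dF 1.1996883043024253
(np.float64(0.07595953338488817), np.float64(0.07227649775803427), np.float64(12.146863537662846)) 57.9583
11.171786231583384
gap 0.04611529123605033
dF -0.5825491620461286
68.8917
```

View pics/scene3c.png

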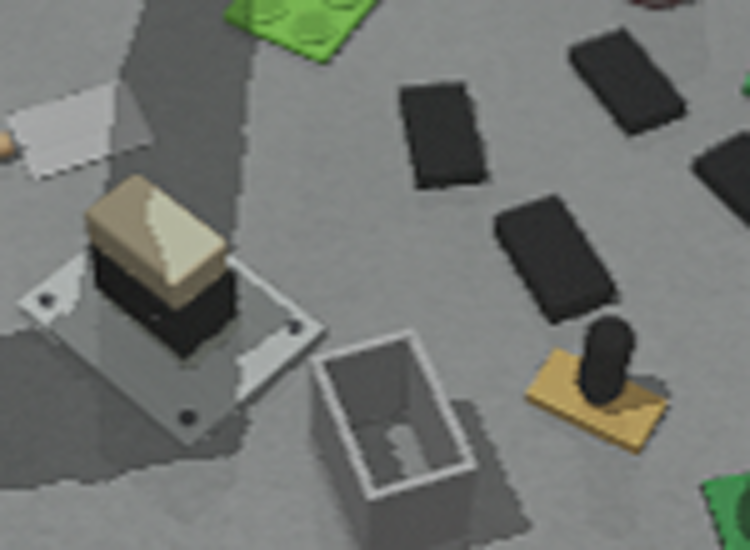

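View pics/top3c.png

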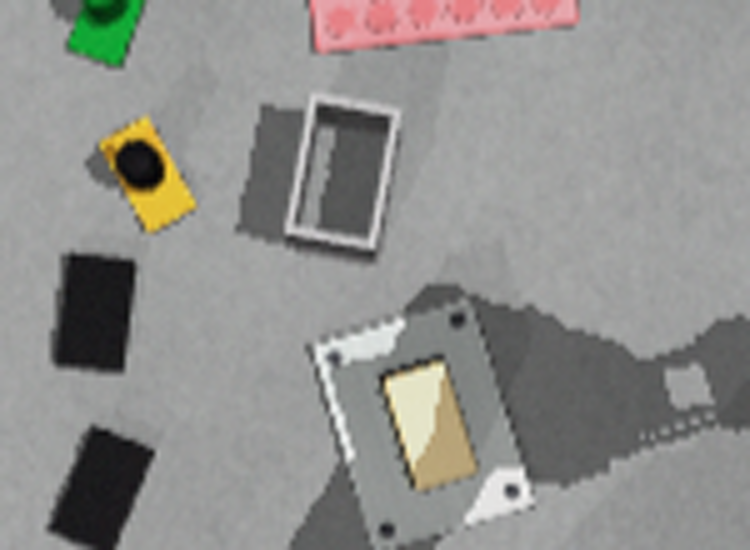

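The stack stands straight on the spigot: press height 72.3 mm, bar square at scene crop (157,240) and top crop (430,425). The collar rim corners are at top crop (312,95), (402,110), (375,250), (287,235) and scene crop (310,362), (412,332), (475,465), (370,500). Now I'll turn these into positions.

```bash
cat > m3.py <<'E'
from h import *
C={"top":(np.array([[312,95],[402,110],[375,250],[287,235]]),(180,120)),"scene":(np.array([[310,362],[412,332],[475,465],[370,500]]),(200,130))}
for n in C:
    c,o=C[n]; px=c/5-.4+o
    print(n,"hand",rect(n,px.astype(np.float32),.09))
    im=cv2.imread(f"pics/{n}3.png"); hsv=cv2.cvtColor(im,cv2.COLOR_BGR2HSV).astype(int); H,S,V=hsv[...,0],hsv[...,1],hsv[...,2]
    for c in blobs((S<22)&(V>145),30):
        if cv2.pointPolygonTest(c,tuple(map(float,px.mean(0))),True)>-6: print(n,"rim",rect(n,c,.09),cv2.contourArea(c))
    for c in blobs((H>12)&(H<35)&(S>40)&(V>80),100):
        p,t,s=rect(n,c,.102)
        if abs(p-JIG).max()<.06: print(n,"bar top",p.round(4),np.degrees(t),s)
    p=proj(n,[*JIG,.102]); print("exp bar px",p)
E
python3 m3.py
```

```text
top hand (array([0.64999957, 0.05124653]), np.float64(-0.18628505561578912), (101, 64))
top bar top [ 0.4729 -0.0053] 16.278598785400394 (83, 46)
exp bar px [[265.13446866 203.92448407]]
scene hand (array([0.65202625, 0.05185713]), np.float64(-0.18004020917566255), (97, 63))
scene rim (array([0.64987573, 0.0534802 ]), np.float64(-0.1962320954452892), (100, 64)) 622.5
scene bar top [ 0.4823 -0.0101] 14.782713890075682 (95, 54)
exp bar px [[231.43923565 174.88236181]]
```

```bash
cat > s4.py <<'E'
from h import *
p=np.array([.650,.0525]); t=-.187; zg=.05
u=np.array([np.cos(JY),np.sin(JY)]); v=np.array([-u[1],u[0]])
T=JIG-.001*u+.0005*v
effector.open_jaws()
manip.move_pose([*p,.16],ori(jaw(t))); manip.servo_line([*p,zg],vel=.12); effector.close(30)
print("gap",manip.current_finger_gap()); manip.servo_line([*p,.20],vel=.2); print("gap",manip.current_finger_gap())
manip.move_pose([*T,.20],ori(jaw(JY))); manip.servo_line([*T,zg+.112],vel=.15); manip.sleep(.3)
f0=manip.current_force(); z=zg+.112
log=[]
while z>zg+.010:
    z-=.002 if z>zg+.016 else .0007
    manip.servo_line([*T,z],vel=.05); F=manip.current_force()-f0
    log.append([z-zg,*F])
    if F[2]>8 or np.hypot(F[0],F[1])>10: break
for l in log[::4]+log[-3:]: print(np.round(l,3))
print(manip.current_tool_pos(),manip.current_finger_gap(),manip.current_clock())
E
python3 s4.py
```

```text
gap 0.06409632969956047
gap 0.06369167593808524
[ 0.11   0.433  0.862 -0.06 ]
[ 0.102 -0.383  2.005  1.424]
[ 0.094 -0.668 -0.648  0.374]
[ 0.086 -0.084  0.144  0.966]
[ 0.078 -0.857  0.367 -0.203]
[0.07  0.273 0.736 1.509]
[0.062 0.109 1.003 0.564]
[ 0.054 -0.174 -0.061  0.825]
[0.046 0.526 0.3   0.047]
[0.038 0.844 0.434 0.976]
[0.03  0.124 0.306 0.572]
[0.022 0.053 1.539 1.27 ]
[ 0.015 -0.144  1.476  1.035]
[ 0.012 -0.173  0.842  1.3  ]
[0.013 0.362 1.479 1.49 ]
[ 0.012 -0.173  0.842  1.3  ]
[ 0.012 -1.367  0.312  9.647]
[ 0.47397025 -0.00325966  0.06229659] 0.0638254075098833 88.1083
```

The collar slid down without touching anything and landed on the slab at foot z ≈ 12 mm. I'll release it and look again, mainly at the stamp.

```bash
cat > s5.py <<'E'
from h import *
effector.open_jaws(); x=manip.current_tool_pos()
manip.servo_line([*x[:2],.19],vel=.25); manip.move_pose([.45,-.28,.2],ori(jaw(JY)))
for n in("scene","top"):
    im=viewer.get_image(n)[:,:,::-1]; cv2.imwrite(f"pics/{n}5.png",im)
    x,y,w,h=(200,130,150,110) if n=="scene" else (180,120,150,110)
    cv2.imwrite(f"pics/{n}5c.png",cv2.resize(im[y:y+h,x:x+w],(750,550),interpolation=2))
    hsv=cv2.cvtColor(np.ascontiguousarray(im),cv2.COLOR_BGR2HSV).astype(int); H,S,V=hsv[...,0],hsv[...,1],hsv[...,2]
    for c in blobs((H>12)&(H<32)&(S>120)&(V>60),40,600):
        for z in (.005,.01): print(n,"brass",rect(n,c,z),c.reshape(-1,2).mean(0),cv2.contourArea(c))
    for c in blobs((H>12)&(H<35)&(S>40)&(V>80),100):
        p,t,s=rect(n,c,.102)
        if abs(p-JIG).max()<.06: print(n,"bar top",p.round(4),np.degrees(t),s)
E
python3 s5.py
```

```text
scene brass (array([ 0.30230576, -0.42455048]), np.float64(0.09077317164269982), (50, 41)) [ 90.95 209.4 ] 118.0
scene brass (array([ 0.30661554, -0.42360818]), np.float64(0.09077085802150298), (50, 41)) [ 90.95 209.4 ] 118.0
scene brass (array([0.66293506, 0.198351  ]), np.float64(0.48707521901305695), (75, 42)) [317.59302326 210.31395349] 146.0
scene brass (array([0.66527246, 0.19588638]), np.float64(0.4870766504621429), (74, 41)) [317.59302326 210.31395349] 146.0
scene brass (array([0.07296535, 0.77753394]), np.float64(-0.8009062164781704), (98, 56)) [347.075  60.6  ] 114.0
scene brass (array([0.07852945, 0.77190161]), np.float64(-0.8009061498991432), (97, 56)) [347.075  60.6  ] 114.0
scene brass (array([-0.11313908,  0.7778111 ]), np.float64(-0.6415542415985707), (108, 53)) [322.59459459  41.08108108] 99.5
scene brass (array([-0.10655708,  0.77217731]), np.float64(-0.641554774230789), (108, 52)) [322.59459459  41.08108108] 99.5
scene brass (array([-0.94328363, -0.4723999 ]), np.float64(0.039218829572402525), (311, 75)) [23.47222222 35.61111111] 170.0
scene brass (array([-0.932161
[... 1466 characters left out ...]
505.33823529 201.86764706] 356.0
top brass (array([ 0.4792739 , -0.89611456]), np.float64(-0.06720846537562153), (235, 33)) [505.33823529 201.86764706] 356.0
top brass (array([0.66389532, 0.19854477]), np.float64(0.4890927632758739), (78, 42)) [209.09615385 154.5       ] 206.0
top brass (array([0.66311023, 0.19796008]), np.float64(0.48909296301295546), (77, 42)) [209.09615385 154.5       ] 206.0
top brass (array([ 0.68614777, -0.91697119]), np.float64(-0.06312184468289495), (35, 26)) [507.26666667 144.36666667] 58.0
top brass (array([ 0.68527875, -0.91335352]), np.float64(-0.063121045734567), (35, 26)) [507.26666667 144.36666667] 58.0
top bar top [ 0.4728 -0.0051] 16.278598785400394 (83, 45)
```

View pics/scene5c.png

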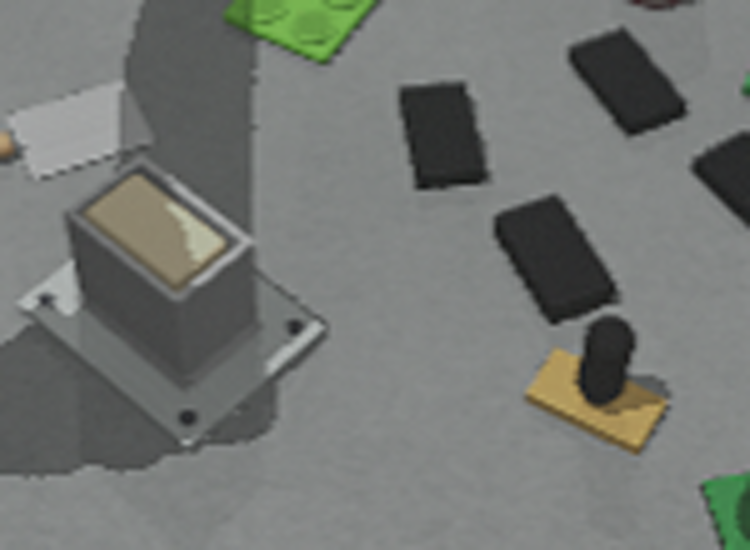

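View pics/top5c.png

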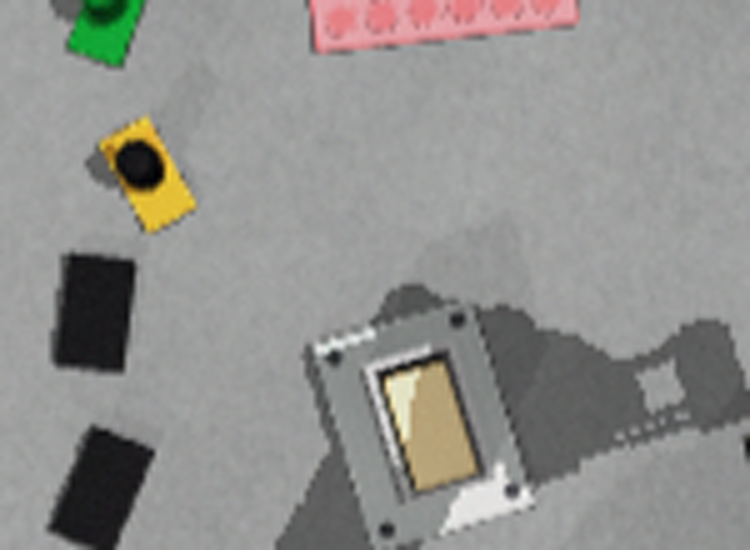

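The collar stands on the slab and the bar is level with its rim (scene crop (157,225), top crop (430,420)). The stamp has not moved: brass at scene crop (597,400), which gives (0.664, 0.198) and yaw 28° in both views. Next is stamping.

```bash
cat > s6.py <<'E'
from h import *
p=np.array([.6637,.1984]); t=.488; zg=.034
u=np.array([np.cos(JY),np.sin(JY)]); T=JIG-.0012*u
manip.move_pose([.6,.0,.22],ori(jaw(JY))); manip.move_pose([*p,.15],ori(jaw(t)))
manip.servo_line([*p,zg],vel=.1); effector.close(45); print("gap",manip.current_finger_gap())
manip.servo_line([*p,.19],vel=.2); print("gap",manip.current_finger_gap())
manip.move_pose([*T,.19],ori(jaw(JY))); z=zg+.108; manip.servo_line([*T,z],vel=.15); manip.sleep(.4)
f0=manip.current_force()[2]; F=0; n=0
while F<11 and z>zg+.094:
    z-=.0005; manip.servo_line([*T,z],vel=.03); F=manip.current_force()[2]-f0
    if F>8: manip.sleep(.1); F=manip.current_force()[2]-f0
fs=[]
for _ in range(9): manip.sleep(.1); fs.append(manip.current_force()[2]-f0)
print("stamp bottom z",manip.current_tool_pos()[2]-zg,np.round(fs,1))
im=viewer.get_image("scene")[:,:,::-1]; cv2.imwrite("pics/press.png",cv2.resize(im[130:240,200:350],(750,550),interpolation=2))
manip.servo_line([*T,.19],vel=.1); manip.move_pose([*p,.19],ori(jaw(t)))
manip.servo_line([*p,zg+.008],vel=.15); manip.sleep(.3); f0=manip.current_force()[2]; z=zg+.008;F=0
while F<2 and z>zg-.004:
    z-=.0005; manip.servo_line([*p,z],vel=.03); manip.sleep(.05); F=manip.current_force()[2]-f0
print("set down",z-zg,F); effector.open_jaws(); manip.servo_line([*p,.16],vel=.15)
manip.move_pose([.45,-.28,.2],ori(jaw(JY))); manip.sleep(.3)
for n in("scene","top"):
    im=viewer.get_image(n)[:,:,::-1]; cv2.imwrite(f"pics/{n}6.png",im)
cv2.imwrite("pics/scene6b.png",cv2.resize(im0:=cv2.imread("pics/scene6.png")[100:310,70:350],(800,600),interpolation=2))
print(manip.current_clock())
E
python3 s6.py
```

```text
gap 0.02975750687571008
gap 0.029891715010451674
stamp bottom z 0.10179434118287911 [12.  12.7 12.1 12.4 11.9 13.  12.6 12.8 12.9]
set down -0.0005000000000000074 5.4569648249191145
115.125
```

View pics/press.png

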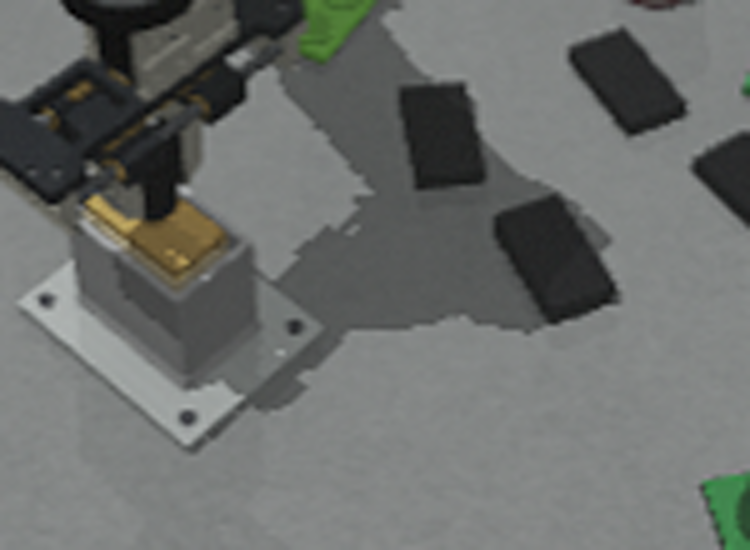

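View pics/scene6b.png

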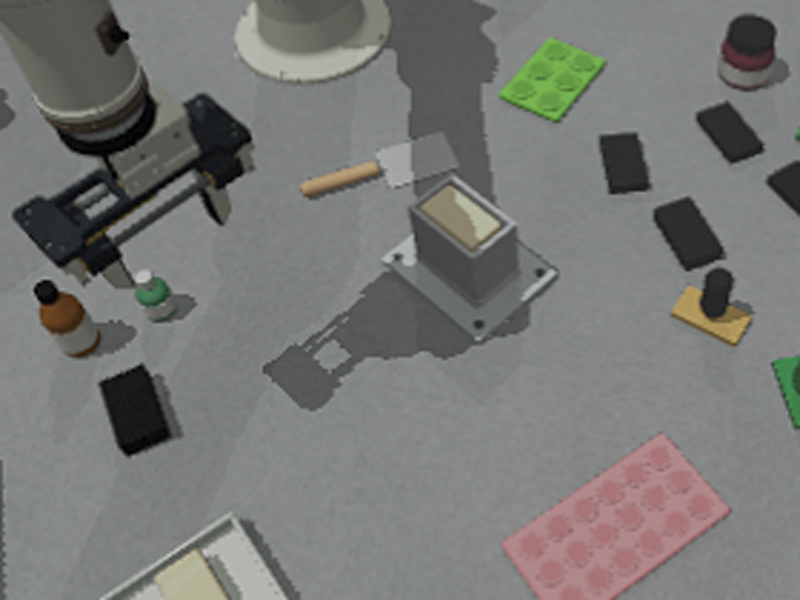

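During the press the stamp plate sat squarely on the bar inside the collar rim (crop (155,230)). Afterwards the stamp stands upright on the bench at (712,310), the collar, bar and jig are undisturbed at (465,240), and the bottles and jar have not moved. I'll hand in.

```bash
python3 -c "
from bench import manip
manip.hand_in(); print(manip.current_clock())"
```

```text
the job is handed in; nothing more can be done
the job is handed in; nothing more can be done
```

The soap bar is stamped and the job was handed in at about 115 s on the robot's clock; `hand_in` gives no verdict.

- **Plates:** by touch, the bar is 30 mm and the two plates I chose are 20 mm and 25 mm. I laid them on the spigot in that order and pressed each with about 11–12 N. The stack tops read 47.3 and 72.3 mm, against 47 and 72 expected.
- **Collar:** it was knocked aside during the run, so I located it again. It went down over the stack without contact and landed on the slab at about 12 mm.
- **Stamping:** I pressed the stamp at about 12–13 N for 0.9 s. Its underside read 101.8 mm, against the 102 mm rim height. I then stood it upright back where it had been, well clear of the jig.

The last picture shows the bar level with the collar rim, the stamp standing upright, and the bottles and jar untouched.

**Small disagreements:**
- The top camera put the bar about 2 mm off the jig centre, which is within the play. The two views also differed by 1–4 mm on the bar.
- The gripper read 29.8 mm on the 32 mm stamp handle, but the grip held.
- The contact heights that my press routine flagged automatically came too early, so I used the final pressed heights instead.

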